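Clamp a column cartridge to the set spring load

TASK

Take the long slim cartridge from its rest and lay it gently in the two vee supports of the bench clamp, then turn the clamp's bar knob clockwise so that the pad squeezes the cartridge against the sprung end stop, until the stop's pointer lines up with the long mark on its scale, within 2 mm. Creep up on the mark and do not overrun it: more load than that cracks the cartridge. Finally let go, and leave everything else on the bench where it is.

Things in the scene. Friction and masses are not known exactly. Their poses are not given: they have to be found in the camera images.
- cartridge: the long slim cartridge: a smooth white cylinder with black end caps, 30 mm in diameter, 120 mm long, 0.08 to 0.17 kg. Origin at its centre, y axis along the cylinder; both ends alike. It starts lying in one of the two places of the rest, its axis 47 mm above the bench.
- rest: fixed grey plate 150 by 90 mm, 8 mm thick, with two places 90 mm apart (x = -45 and +45 mm), each of two aluminium vee blocks, holding the cartridges along y. Origin on the bench under its centre. The blocks stand 26 to 34 mm either side of the middle and reach up to the level of the long cartridge's axis, so grip it across its middle; the fingers may go down between the blocks to the plate.
- clamp: the bench clamp, bolted down: grey base plate 110 by 370 mm, top at 12 mm, with drive housing, knob, vee supports. Origin on the bench midway between the vee supports, x across, y along the clamp from the housing to the sprung stop, z up. The white housing (70 mm square, top 85 mm above the bench) is centred at y = -127 mm.
- cradle: the clamp's two fixed aluminium vee supports; origin and axes as the clamp's. 90-degree vees, 14 mm wide along y, centred at y = -46 and +46 mm, rims 42 mm apart and level with the seated axis. They hold the cartridge along y with its centre at x = 0, 55 mm above the bench, free to slide along y. Fingers fit between the supports, down to 15 mm above the bench.
- pad_face (a point): centre of the face of the round rubber pad (26 mm) on the clamp's ram, 55 mm above the bench, facing +y of the clamp. The knob drives the ram along +y. The pad sits loosely on the ram: it can first be pushed back by 0 to 10 mm, unknown and different each time, with hardly any force (0.4 N), before it bears and load builds up.
- stop_face (a point): centre of the round steel face (32 mm) of the sprung end stop, 55 mm above the bench, facing the pad. Where the stop unit is bolted along y differs by up to 8 mm. Between pad and stop the cartridge has 7 to 32 mm of free length at the start: lay it midway between the two faces. The stop yields along +y against a spring: 1.4 N preload, then 0.7 N per mm.
- knob_grip (a point): on the vertical axis of the black bar knob on top of the drive housing, at the height to grip, 122 mm above the bench. The bar is 46 mm long along this point's x, 14 mm thick (grip along the point's y), its top 7 mm above this point, its foot 23 mm below, on a disc of 48 mm diameter. Nothing within 80 mm of the axis is higher than that disc, so open fingers can swing round the bar.
- knob (a joint): the knob's angle, 0.2 to 0.7 rad at the start, 5.5 at most; grows clockwise seen from above, which moves the ram forward 12 mm per rad. It turns stiffly (0.18 N m, about 0.3 N m at the mark), stays where it is left and can be turned back. Reaching the mark takes 2.4 to 3.7 rad more, so several grasps, with a turn of the hand back between them.
- pointer (a point): tip of the steel pointer bar (3 mm wide) carried by the sprung stop, just over the white scale, 79 mm above the bench. It moves with the stop along the clamp's +y.
- mark (a point): middle of the long black mark across the white scale plate of the sprung stop (the other marks are short), 79 mm above the bench; axes parallel to the clamp's. At rest the pointer stands 12 mm short of it (at y = -12 mm in this frame); lined up it stands at y = 0.
- stop: the sliding steel block of the sprung end stop, with its pointer. It slides along the cradle's y; origin on the bench under its round face.
- spare: bystander: the short fat cartridge, 36 mm in diameter and 76 mm long, lying in the same rest; leave it. Origin at its centre, y along it.
- jar: bystander: open glass jar, 72 mm across, 100 mm high; origin under its centre
- bottle: bystander: white plastic bottle, 54 mm across, 130 mm high; origin under its centre
- tipbox: bystander: blue box with clear lid, 85 by 120 by 75 mm; origin under its centre
- timer: bystander: flat white timer, 60 by 60 by 18 mm; origin under its centre
- tubestand: bystander: blue-capped tube on a white foot, 90 mm across, 104 mm high; origin under its centre
- marker: bystander: black marker pen lying down, 130 mm long, 12 mm thick; origin under its centre, y along it
Not all that is in view belongs to the job. What is shaped like the cartridge but purple or turquoise is not meant.

How it is judged:
By the outcome, as a careful person would: the job done as asked, in the order asked, and still so for the second after the job is handed in, with the robot touching nothing.
It also fails if it takes over 72 s, if anything falls off the work surface, if the arm or the gripper's body presses on something with over 40 N, if the wrist force passes 120 N, or if a joint passes its speed limit or range.

ROBOT

A 6-joint arm with a two-finger parallel gripper is mounted at the origin on the work surface. World frame = base frame: x ahead of the robot, y to its left, z up, the work surface at z = 0. Lengths are in m, angles in rad, forces in N, time in s.
With the tool pointing down it reaches from about 0.3 to 0.875 m from the base axis. Payload 6.4 kg.
Tool frame: the origin (TCP) lies at the very end of the fingers, on their centre line; the grasp point (between the pads) lies 19 mm behind it; z points along the fingers, y is the line along which they close (so a half turn about z gives the same grasp; the last joint's range is limited). The gripper opens to 88 mm and grips with 3 to 60 N. Pads are 18 mm wide; open, the fingers measure 123 mm over their backs; the gripper's body (75 mm by 187 mm) begins 45 mm behind the grasp point.
Start: joints at [-1.515, 0.181, 1.607, -0, 1.354, -0.206], TCP at [0.149, -0.555, 0.201] pointing down, gripper open.
Joint ranges: [-2.99, 2.99], [-0.89, 2.07], [0.3, 2.58], [-1.14, 4.28], [0, 2.63], [-3.12, 3.12]. Speed limits (rad/s): [2.57, 2.57, 3.01, 3.14, 3.14, 3.14].

INTERFACE

Orientations are given as a unit quaternion [w, x, y, z].
In Python, from plant import * gives the robot as it stands. The module is installed in compiled form; this text tells all that it offers.
- The arm moves only by the tool arm_command, never from a script. Its argument "increments" is a list of rows, each a list of 4 numbers: the shift along the tool's x, y, z normalised to -1 to 1, where 1 is 2 cm, then the turn about the tool's z normalised to -1 to 1, where 1 is 0.15 rad. A call has exactly 8 rows; each row shifts and turns the commanded pose from where the row before left it, along the tool's axes as they then stand; what a row does not reach is not made up. A row lasts 1/8 s, in which the tool goes at most 62.5 mm and 10.7 degrees, less where a joint would pass 70% of its speed; a pose out of reach is approached as far as the arm can. A call with a number of a shift or a turn outside -1 to 1 is refused whole. A call with a gripper value outside its range is refused whole. "gripper" is the opening in per cent of the stroke, from 0 (shut) to 100 (fully open), set as the call begins (left out, the last holds). The fingers move at their own pace and stop on an object; "newtons" is the grip in N (left out, the last holds). Time passes only in rows, so rows that do not move let the fingers close, or fill a call up. It gives the time, the measured TCP pose, the force, the opening and the grip force at its end, in the units of the state.
- get_obs(): the state, without advancing time (a new reading comes with each control period).
- capture(name): name is "scene" or "top" or "wrist"; returns (picture, depth): 480x640x3 uint8, red, green, blue; 480x640 float32, m along the optical axis (not along the pixel's ray), 0 where there is no reading.
- camera_params(name): a dict with "vertical_fov" (degrees; the focal length in pixels is half the picture's height over the tangent of half this angle, whatever the lens; pixels are square), "cx", "cy" (the principal point, pixels), "extrinsics" (4x4, takes a point from world to camera coordinates). Camera axes: x right, y down, z forward; pixel columns grow to the right and rows downward; lengths in m; the calibration is good to about 2 mm. A picture is of the moment at which its call begins: read the wrist's pose just before it. camera_params takes no time and is no camera call; for the wrist camera it gives the pose at the moment of the call.
- job_done(): hands the job in; it is judged then, once.
Trained networks look in the newest picture that a camera, given by its name, has taken for a name from the list of things; names that differ only in an ending like _2 or _b are one class to them, and where a whole thing is asked for, a point or a joint stands for the part that bears it (a point fixed in the world has none). Each returns a list of dicts, best first, with "score" (0 to 1); they miss things now and then, are a little off and sometimes report something else, mostly with a low value. They report only what shows in the picture. A call takes as long as a camera call. They do not tell look-alikes from the thing itself.
- trace(query, camera): "mask" (480x640 bool, what is visible of it) and "pixel" ([column, row] in pixels, amid what is visible of it).
- pinpoint(query, camera): "pixel" ([column, row] in pixels: a listed point, or the origin of a listed thing).
The state is a dict: "t": time; "qpos": joint angles; "qd": joint speeds; "joint_torque": joint torques, N m; "ee_pos": TCP position; "ee_rot": TCP orientation; "wrist_force": force on the tool from outside, world axes, zero at the start; "ft_torque": the same for the moment, N m; "width": finger opening in m; "finger_force": force on a finger pad.
Only numpy, scipy, OpenCV 4.12 (cv2) and the standard library are available. Lean on these libraries where they do the work, as an engineer would, in place of code of your own. Each camera call takes 0.05 s, during which the arm holds its last target. There are 200 camera calls.

## Working session

There is one attempt and no reset: what is moved stays moved. The work goes in short steps, Python scripts to look and compute and a tool call to move; the robot and the scene stay as the last step left them, time stands still between calls to the robot, and variables do not carry over. Pictures are saved under pics/ and viewed, at most 10 in all, crops included, and the job is handed in when it is done.

Besides the shell and the picture viewer there is one more tool, called after "Emit:" by a JSON object that holds its "op" and its "data". arm_command: Moves the arm, as the interface text tells. Scaled input: -1 to 1 covers 2 cm each way for a shift and 0.15 rad each way for a turn. Its arguments: {"type":"object","properties":{"increments":{"type":"array","items":{"type":"array","items":{"type":"number"}}},"gripper":{"type":"number"},"newtons":{"type":"number"}},"required":["increments"]}

```bash
mkdir -p pics; cat > h.py <<'E'
from plant import *
import numpy as np, cv2
from scipy.spatial.transform import Rotation as R
def K(n):
    p=camera_params(n); f=240/np.tan(np.radians(p["vertical_fov"])/2)
    return f,p["cx"],p["cy"],np.array(p["extrinsics"])
def ray(n,px):
    f,cx,cy,E=K(n); d=np.array([(px[0]-cx)/f,(px[1]-cy)/f,1.]); Rm=E[:3,:3]
    return -Rm.T@E[:3,3], Rm.T@d
def atz(n,px,z):
    o,d=ray(n,px); return o+d*(z-o[2])/d[2]
def proj(n,P):
    f,cx,cy,E=K(n); c=E[:3,:3]@np.array(P)+E[:3,3]; return np.array([f*c[0]/c[2]+cx,f*c[1]/c[2]+cy])
def save(img,fn,s=1): cv2.imwrite(fn,cv2.cvtColor(cv2.resize(img,None,fx=s,fy=s),cv2.COLOR_RGB2BGR))
E
python3 - <<'E'
from h import *
np.set_printoptions(precision=4,suppress=True)
o=get_obs(); print(o["t"],o["ee_pos"],o["ee_rot"],o["wrist_force"])
H=dict(cartridge=.047,spare=.05,rest=0,clamp=0,cradle=0,pad_face=.055,stop_face=.055,knob_grip=.122,pointer=.079,mark=.079)
for n in ("top","scene"):
    im,d=capture(n); save(im,f"pics/{n}0.png")
    p=camera_params(n); print(n,p["vertical_fov"],ray(n,(320,240)))
    for q,z in H.items():
        for r in pinpoint(q,n)[:3]: print(n,q,round(r["score"],2),np.round(r["pixel"],1),atz(n,r["pixel"],z))
print(get_obs()["t"])
E
```

```text
0.0 [ 0.1488 -0.5548  0.2003] [-0.0008  0.9914  0.1305  0.0001] [ 0.351  -0.0207 -0.1497]
top 43.82825729776613 (array([ 0.25  , -0.0142,  1.4578]), array([ 0.2315,  0.0047, -0.9729]))
top cartridge 0.96 [379.  322.5] [ 0.3873 -0.1487  0.047 ]
top cartridge 0.74 [434.7 258.9] [ 0.5417 -0.2848  0.047 ]
top cartridge 0.73 [507.4 261. ] [ 0.5384 -0.4601  0.047 ]
top spare 0.88 [450.7 294.6] [ 0.4549 -0.3196  0.05  ]
top rest 0.6 [441.  277.7] [ 0.5041 -0.3079  0.    ]
top clamp 0.82 [282.2 246.8] [0.5783 0.0874 0.    ]
top cradle 0.55 [254.1 244.6] [0.5832 0.1579 0.    ]
top cradle 0.47 [257.  250.3] [0.5687 0.1502 0.    ]
top pad_face 0.55 [313.2 241.3] [0.5804 0.009  0.055 ]
top stop_face 0.72 [253.8 244. ] [0.5721 0.1522 0.055 ]
top stop_face 0.57 [313.  243.3] [0.5754 0.0094 0.055 ]
top knob_grip 0.83 [335.  236.5] [ 0.5765 -0.0422  0.122 ]
top knob_grip 0.7 [240.6 229.3] [0.5912 0.176  0.122 ]
top pointer 0.84 [236.8 231.3] [0.5972 0.191  0.079 ]
top pointer 0.52 [255.4 248.4] [0.556  0.1452 0.079 ]
top mark 0.86 [234.3 226.7] [0.6085 0.1974 0.079 ]
scene 54.99950045988377 (array([
[... 168 characters left out ...]
0.4496  0.047 ]
scene cartridge 0.81 [222.  211.8] [ 0.5482 -0.2985  0.047 ]
scene spare 0.65 [234.7 189.2] [ 0.4605 -0.3099  0.05  ]
scene rest 0.59 [233.7 206.7] [ 0.4921 -0.3015  0.    ]
scene clamp 0.7 [327.5 279.1] [0.5748 0.078  0.    ]
scene cradle 0.54 [330.8 280.3] [0.5736 0.0882 0.    ]
scene pad_face 0.6 [306.7 260.7] [0.5756 0.01   0.055 ]
scene stop_face 0.54 [357.8 278.7] [0.5572 0.1622 0.055 ]
scene stop_face 0.2 [456.4 320.4] [0.5424 0.4461 0.055 ]
scene knob_grip 0.57 [293.7 243.1] [ 0.5754 -0.03    0.122 ]
scene knob_grip 0.49 [330.7 281.1] [0.6286 0.1116 0.122 ]
scene pointer 0.61 [361.9 288.9] [0.5905 0.1882 0.079 ]
scene mark 0.89 [366.4 291.7] [0.5922 0.2024 0.079 ]
1.1
```

View pics/top0.png

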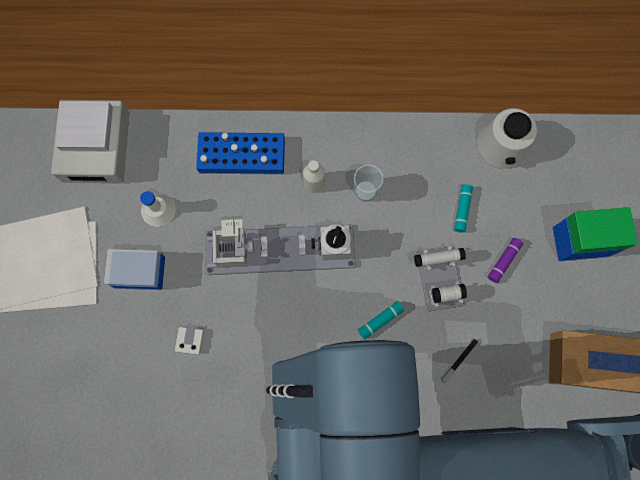

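View pics/scene0.png

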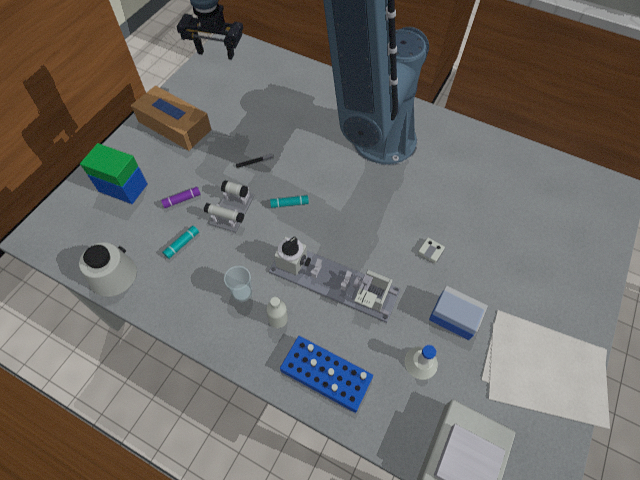

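Candidates in the top view: white with black caps in the rest (440,257), turquoise (380,320) and (464,207), purple (506,260), and the short fat spare (450,294). I choose the long white one at (440,257) and will check it in a crop.

```bash
cat > m1.py <<'E'
from h import *
np.set_printoptions(precision=4,suppress=True)
im,d=capture("top"); save(im[225:320,395:525],"pics/crop1.png",4)
f,cx,cy,E=K("top")
def fit(mask,zlo,zhi,z):
    v,u=np.nonzero(mask); dd=d[v,u]; ok=dd>0; u,v,dd=u[ok],v[ok],dd[ok]
    P=np.stack([(u-cx)/f*dd,(v-cy)/f*dd,dd],1); P=(P-E[:3,3])@E[:3,:3]
    P=P[(P[:,2]>zlo)&(P[:,2]<zhi)]
    (c,s,a)=cv2.minAreaRect((P[:,:2]*1000).astype(np.float32))
    b=cv2.boxPoints((c,s,a)); e=max([b[1]-b[0],b[2]-b[1]],key=np.linalg.norm)
    return np.array(c),np.array(s),np.degrees(np.arctan2(e[1],e[0]))%180,np.percentile(P[:,2],[5,50,95])
for r in trace("cartridge","top"): print("cart",r["score"],r["pixel"],r["mask"].sum(),*fit(r["mask"],.035,.08,0))
for r in trace("clamp","top")[:1]: print("clamp",r["score"],*fit(r["mask"],.006,.02,0),*fit(r["mask"],-1,1,0)); print(fit(r["mask"],.075,.095,0))
for r in trace("rest","top")[:1]: print("rest",r["score"],*fit(r["mask"],-1,.02,0))
for r in trace("knob","top")[:1]: print("knob",r["score"],*fit(r["mask"],.11,.15,0))
E
python3 m1.py
```

```text
cart 0.84 [437.7, 256.3] 604 [ 546.2406 -294.8601] [ 30.3084 119.9436] 98.90136 [0.048  0.0563 0.063 ]
cart 0.78 [381.0, 320.7] 602 [ 383.0598 -135.7545] [ 1.007  49.3996] 129.17018 [0.0352 0.036  0.0367]Traceback (most recent call last):
  File "m1.py", line 12, in <module>
    for r in trace("cartridge","top"): print("cart",r["score"],r["pixel"],r["mask"].sum(),*fit(r["mask"],.035,.08,0))
                                                                                           ~~~^^^^^^^^^^^^^^^^^^^^^^
  File "m1.py", line 11, in fit
    return np.array(c),np.array(s),np.degrees(np.arctan2(e[1],e[0]))%180,np.percentile(P[:,2],[5,50,95])
                                                                         ~~~~~~~~~~~~~^^^^^^^^^^^^^^^^^^
    return _quantile_unchecked(
        a, q, axis, out, overwrite_input, method, keepdims, weights)
    return _ureduce(a,
                    func=_quantile_ureduce_func,
    ...<5 lines>...
                    overwrite_input=overwrite_input,
                    method=method)
    r = func(a, **kwargs)
    result = _quantile(arr,
                       quantiles=q,
    ...<2 lines>...
                       out=out,
                       weights=wgt)
    slices_having_nans = np.isnan(arr[-1, ...])
                                  ~~~^^^^^^^^^
IndexError: index -1 is out of bounds for axis 0 with size 0
```

View pics/crop1.png

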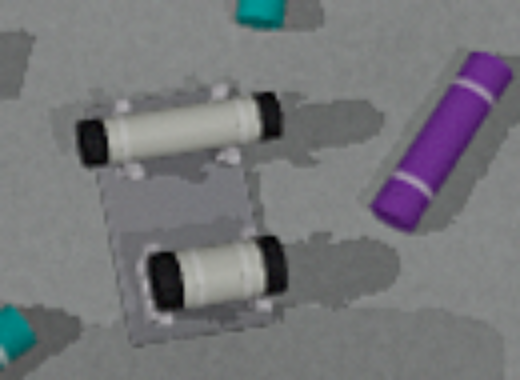

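The crop shows the long white cylinder with black caps at (440,257) in the rest; the spare is the short one. Now the clamp.

```bash
sed -i '/^for r in trace("cartridge"/d' m1.py; sed -i 's/^im,d=capture("top").*/im,d=capture("top")/' m1.py; sed -i 's/    (c,s,a)=/    if len(P)<5: return ("none",)\n    (c,s,a)=/' m1.py; python3 m1.py; python3 - <<'E'
from h import *
o=get_obs(); Rm=R.from_quat(np.roll(o["ee_rot"],-1)).as_matrix(); print(Rm.round(3), o["qpos"].round(3) if hasattr(o["qpos"],'round') else o["qpos"])
E_=np.array(camera_params("wrist")["extrinsics"]); c=-E_[:3,:3].T@E_[:3,3]; print("wristcam in tool",(Rm.T@(c-o["ee_pos"])).round(3),(E_[:3,:3]@Rm).round(2),camera_params("wrist")["vertical_fov"])
E
```

```text
clamp 0.75 [570.3773  92.7028] [111.049  368.3265] 93.64601 [0.0066 0.0099 0.0153] [572.5089  94.7216] [115.4986 372.6279] 93.75351 [0.0042 0.0107 0.0953]
(array([574.1788,  83.9745]), array([ 71.8416, 325.1489]), np.float32(92.19661), array([0.0782, 0.0874, 0.0939]))
rest 0.61 [ 502.0511 -303.8017] [149.8903  90.6673] 9.210242 [0.0002 0.0054 0.0108]
knob 0.78 [578.5179 -42.924 ] [14.2713 46.099 ] 161.92116 [0.1169 0.1259 0.13  ]
[[ 0.966  0.259 -0.   ]
 [ 0.259 -0.966 -0.   ]
 [-0.     0.    -1.   ]] [-1.515  0.181  1.607 -0.     1.354 -0.206]
wristcam in tool [ 0.084  0.001 -0.184] [[ 0.    1.    0.  ]
 [-0.95  0.   -0.32]
 [-0.32 -0.    0.95]] 66.77797091159898
```

Emit:
{"op": "arm_command", "data": {"increments": [[1,-0.33,0,0],[1,-0.33,0,0],[1,-0.33,0,0],[1,-0.33,0,0],[1,-0.33,0,0],[1,-0.33,0,0],[1,-0.33,0,0],[1,-0.33,0,0]], "gripper": 75, "newtons": 15}}

```text
t: 2.4
ee_pos: [0.2909, -0.4622, 0.2012]
ee_rot: [0.0, 0.991, 0.131, 0.0]
wrist_force: [1.0, -0.9, 0.6]
width: 0.0664
finger_force: 0.0
```

Emit:
{"op": "arm_command", "data": {"increments": [[1,-0.33,0,0],[1,-0.33,0,0],[1,-0.33,0,0],[1,-0.33,0,0],[1,-0.33,0,0],[1,-0.33,0,0],[1,-0.33,0,0],[1,-0.33,0,0]]}}

```text
t: 3.4
ee_pos: [0.4317, -0.3696, 0.2012]
ee_rot: [0.0, 0.991, 0.131, 0.0]
wrist_force: [0.4, 1.2, -0.3]
width: 0.0663
finger_force: 0.0
```

Emit:
{"op": "arm_command", "data": {"increments": [[0.82,-0.26,0,0],[0.82,-0.26,0,0],[0.82,-0.26,0,0],[0.82,-0.26,0,0],[0.82,-0.26,0,0],[0.82,-0.26,0,0],[0.82,-0.26,0,0],[0.82,-0.26,0,0]]}}

```text
t: 4.4
ee_pos: [0.5475, -0.2958, 0.2012]
ee_rot: [-0.0, 0.991, 0.131, -0.0]
wrist_force: [0.8, -0.2, -0.2]
width: 0.0658
finger_force: 0.0
```

Emit:
{"op": "arm_command", "data": {"increments": [[0,0,0.3,-1],[0,0,0.3,-1],[0,0,0.3,-1],[0,0,0.3,-1],[0,0,0.3,-1],[0,0,0.3,-1],[0,0,0.3,-1],[0,0,0.3,-1]]}}

```text
t: 5.4
ee_pos: [0.5471, -0.2962, 0.153]
ee_rot: [-0.0, 0.743, 0.669, -0.0]
wrist_force: [0.8, -1.1, -0.2]
width: 0.066
finger_force: 0.0
```

Emit:
{"op": "arm_command", "data": {"increments": [[0,0,0,-1],[0,0,0,-0.77],[0,0,0,0],[0,0,0,0],[0,0,0,0],[0,0,0,0],[0,0,0,0],[0,0,0,0]]}}

```text
t: 6.4
ee_pos: [0.5466, -0.2964, 0.1532]
ee_rot: [-0.0, 0.65, 0.76, 0.0]
wrist_force: [1.0, 0.2, 0.9]
width: 0.0661
finger_force: 0.0
```

Emit:
{"op": "arm_command", "data": {"increments": [[0,0,0.9,0],[0,0,0.9,0],[0,0,0.9,0],[0,0,0.9,0],[0,0,0.9,0],[0,0,0.9,0],[0,0,0.6,0],[0,0,0.25,0]]}}

```text
t: 7.4
ee_pos: [0.5462, -0.2962, 0.0272]
ee_rot: [-0.001, 0.65, 0.76, -0.0]
wrist_force: [0.1, -0.8, 0.4]
width: 0.0665
finger_force: 0.0
```

Emit:
{"op": "arm_command", "data": {"increments": [[0,0,0,0],[0,0,0,0],[0,0,0,0],[0,0,0,0],[0,0,0,0],[0,0,0,0],[0,0,0,0],[0,0,0,0]], "gripper": 0, "newtons": 15}}

```text
t: 8.4
ee_pos: [0.5465, -0.2964, 0.0282]
ee_rot: [-0.0, 0.65, 0.76, 0.0]
wrist_force: [0.4, 0.5, -0.1]
width: 0.0004
finger_force: 0.0
```

The fingers closed on nothing, so I look.

```bash
python3 - <<'E'
from h import *
im,d=capture("wrist"); im2,d2=capture("scene"); s=cv2.resize(im2[150:270,150:310],(640,480))
save(np.hstack([cv2.resize(im,(400,300)),cv2.resize(s,(400,300))]),"pics/w1.png")
E
```

```text
(no output)
```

View pics/w1.png

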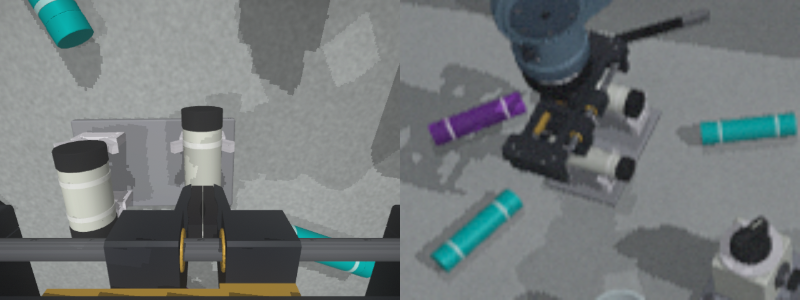

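The wrist view shows the cartridge end still in front of the shut fingers at (205,105–185). I measure where the cartridge and spare are now.

```bash
cat > m2.py <<'E'
from h import *
import sys
np.set_printoptions(precision=4,suppress=True)
def pts(n,d,mask):
    f,cx,cy,E=K(n); v,u=np.nonzero(mask); dd=d[v,u]; ok=dd>0; u,v,dd=u[ok],v[ok],dd[ok]
    P=np.stack([(u-cx)/f*dd,(v-cy)/f*dd,dd],1); return (P-E[:3,3])@E[:3,:3]
def rect(P):
    c,s,a=cv2.minAreaRect((P[:,:2]*1000).astype(np.float32)); b=cv2.boxPoints((c,s,a)); e=max([b[1]-b[0],b[2]-b[1]],key=np.linalg.norm)
    return np.round(c,1),np.round(s,1),round(float(np.degrees(np.arctan2(e[1],e[0]))%180),1)
if __name__=="__main__":
  for n in ("wrist","top","scene"):
    im,d=capture(n)
    for q in ("cartridge","spare"):
      for r in trace(q,n)[:4]:
        P=pts(n,d,r["mask"]); P=P[(P[:,2]>.02)&(P[:,2]<.09)]
        if len(P)>20: print(n,q,round(r["score"],2),np.round(r["pixel"]),*rect(P),np.percentile(P[:,2],[5,50,95]), np.median(im[r["mask"]],axis=0))
E
python3 m2.py
```

```text
wrist cartridge 0.97 [324. 232.] [ 544.3 -285.8] [31.5 99.2] 99.4 [0.0509 0.0602 0.0625] [166. 168. 159.]
wrist cartridge 0.83 [101.  33.] [ 423.4 -190.3] [28.1 33.8] 126.1 [0.0216 0.0281 0.0306] [ 10. 145. 143.]
wrist cartridge 0.71 [549. 421.] [ 691.3 -368.5] [25.9 96.5] 165.1 [0.0215 0.0288 0.0302] [ 10. 152. 150.]
wrist spare 0.76 [139. 301.] [ 457.6 -313. ] [39.4 73. ] 99.8 [0.0487 0.066  0.0696] [142. 144. 138.]
top cartridge 0.93 [503. 263.] [ 547.7 -462.8] [ 27.2 122.1] 145.4 [0.0208 0.0256 0.0308] [ 88.  38. 114.]
scene cartridge 0.82 [179. 198.] [ 548.4 -460.8] [ 29.  119.6] 144.5 [0.0212 0.0264 0.0323] [ 86.  45. 112.]
scene cartridge 0.77 [290. 202.] [ 397.9 -152.2] [ 29.8 119.9] 127.8 [0.021  0.0267 0.0313] [ 21. 140. 140.]
scene cartridge 0.73 [233. 215.] [ 547.  -289.4] [ 29.2 113.3] 100.6 [0.0463 0.0575 0.0635] [135.  138.  134.5]
scene cartridge 0.19 [276. 312.] [751.8  18. ] [43.9 50.7] 136.8 [0.0244 0.0695 0.0878] [151. 155. 148.]
scene spare 0.33 [422. 359.] [676.9 405.7] [63.  53.6] 70.0 [0.0213 0.0288 0.0719] [129. 133. 148.]
```

```bash
python3 - <<'E'
from h import *
o=get_obs(); print(o["t"],o["width"],o["finger_force"],o["ee_pos"])
im,d=capture("wrist"); save(im[130:480,150:550],"pics/w2.png",1.9)
f,cx,cy,E=K("wrist")
for v in range(250,480,25): print(v,[ (u,round(float(d[v,u]),3)) for u in range(260,400,15)])
print(proj("wrist",o["ee_pos"]))
E
```

```text
8.95 0.0006760740406756189 0.0 [ 0.54657855 -0.29647132  0.02822836]
250 [(260, 0.215), (275, 0.216), (290, 0.216), (305, 0.162), (320, 0.159), (335, 0.16), (350, 0.166), (365, 0.215), (380, 0.226), (395, 0.226)]
275 [(260, 0.222), (275, 0.222), (290, 0.222), (305, 0.167), (320, 0.162), (335, 0.165), (350, 0.17), (365, 0.221), (380, 0.229), (395, 0.231)]
300 [(260, 0.227), (275, 0.226), (290, 0.227), (305, 0.156), (320, 0.16), (335, 0.16), (350, 0.156), (365, 0.227), (380, 0.236), (395, 0.237)]
325 [(260, 0.233), (275, 0.233), (290, 0.136), (305, 0.14), (320, 0.139), (335, 0.14), (350, 0.137), (365, 0.233), (380, 0.242), (395, 0.243)]
350 [(260, 0.083), (275, 0.083), (290, 0.083), (305, 0.125), (320, 0.124), (335, 0.125), (350, 0.122), (365, 0.083), (380, 0.084), (395, 0.083)]
375 [(260, 0.075), (275, 0.076), (290, 0.081), (305, 0.123), (320, 0.121), (335, 0.122), (350, 0.11), (365, 0.075), (380, 0.074), (395, 0.074)]
400 [(260, 0.072), (275, 0.072), (290, 0.077), (305, 0.08), (320, 0.08), (335, 0.08), (350, 0.08), (365, 0.072), (380, 0.073), (395, 0.072)]
425 [(260, 0.075), (275, 0.073), (290, 0.077), (305, 0.269), (320, 0.268), (335, 0.268), (350, 0.105), (365, 0.073), (380, 0.074), (395, 0.073)]
450 [(260, 0.077), (275, 0.076), (290, 0.082), (305, 0.277), (320, 0.276), (335, 0.276), (350, 0.105), (365, 0.075), (380, 0.077), (395, 0.076)]
475 [(260, 0.065), (275, 0.066), (290, 0.066), (305, 0.064), (320, 0.066), (335, 0.066), (350, 0.066), (365, 0.065), (380, 0.065), (395, 0.067)]
[323.12065962 278.7647731 ]
```

View pics/w2.png

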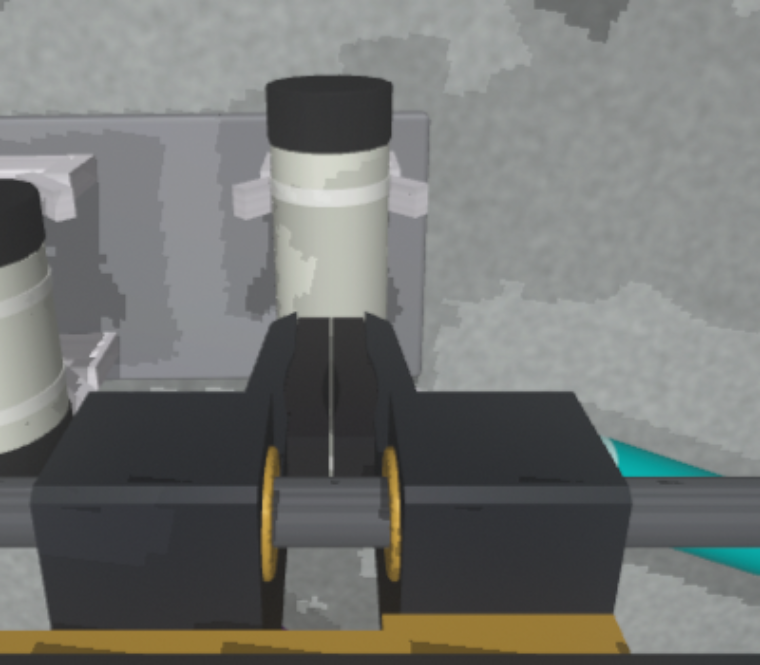

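The shut fingertips end at about z = 0.07, above the cartridge, although the TCP reads 0.028. So the fingers may be shorter than reported. I lift and measure the tips against the TCP.

Emit:
{"op": "arm_command", "data": {"increments": [[0,0,-0.9,0],[0,0,-0.9,0],[0,0,-0.9,0],[0,0,-0.9,0],[0,0,0,0],[0,0,0,0],[0,0,0,0],[0,0,0,0]], "gripper": 75}}

```text
t: 10.0
ee_pos: [0.5461, -0.2962, 0.0994]
ee_rot: [-0.001, 0.65, 0.76, -0.0]
wrist_force: [1.1, -0.4, -0.4]
width: 0.0657
finger_force: 0.0
```

```bash
python3 - <<'E'
from h import *
from m2 import pts
np.set_printoptions(precision=3,suppress=True)
o=get_obs(); Rm=R.from_quat(np.roll(o["ee_rot"],-1)).as_matrix()
im,d=capture("wrist"); P=pts("wrist",d,d>0); T=(P-o["ee_pos"])@Rm
print(o["ee_pos"],o["width"])
v,u=np.nonzero(d>0)
m=(abs(T[:,0])<.03)&(T[:,2]<.04)&(abs(T[:,1])<.07)
for z in np.arange(-.11,.02,.01):
    k=m&(T[:,2]>=z)&(T[:,2]<z+.01); print(round(z,3),k.sum(),(T[k].min(0),T[k].max(0)) if k.sum() else "")
save(im,"pics/w3.png")
for n in ("top","scene"):
    im,d=capture(n); P=pts(n,d,d>0); T=(P-o["ee_pos"])@Rm
    m=(abs(T[:,0])<.03)&(abs(T[:,1])<.07); print(n,[((T[m,2]>=z)&(T[m,2]<z+.01)).sum() for z in np.arange(-.11,.04,.01)])
E
```

```text
[ 0.546 -0.296  0.099] 0.06572741677988003
-0.11 2140 (array([-0.014, -0.041, -0.11 ]), array([ 0.03 ,  0.042, -0.1  ]))
-0.1 1134 (array([-0.014, -0.048, -0.1  ]), array([ 0.013,  0.049, -0.09 ]))
-0.09 2772 (array([-0.012, -0.05 , -0.09 ]), array([ 0.011,  0.051, -0.08 ]))
-0.08 1866 (array([-0.01, -0.05, -0.08]), array([ 0.011,  0.05 , -0.07 ]))
-0.07 1884 (array([-0.011, -0.048, -0.07 ]), array([ 0.01 ,  0.049, -0.06 ]))
-0.06 1582 (array([-0.011, -0.047, -0.06 ]), array([ 0.011,  0.048, -0.05 ]))
-0.05 1122 (array([-0.01 , -0.046, -0.05 ]), array([ 0.01 ,  0.047, -0.04 ]))
-0.04 194 (array([-0.01 , -0.043, -0.04 ]), array([ 0.01 ,  0.044, -0.037]))
-0.03 0 
-0.02 0 
-0.01 0 
-0.0 0 
0.01 0 
top [np.int64(2), np.int64(0), np.int64(0), np.int64(1), np.int64(1), np.int64(0), np.int64(1), np.int64(1), np.int64(0), np.int64(0), np.int64(0), np.int64(0), np.int64(0), np.int64(0), np.int64(0)]
scene [np.int64(8), np.int64(1), np.int64(11), np.int64(9), np.int64(16), np.int64(26), np.int64(20), np.int64(8), np.int64(0), np.int64(0), np.int64(0), np.int64(0), np.int64(0), np.int64(0), np.int64(68)]
```

View pics/w3.png

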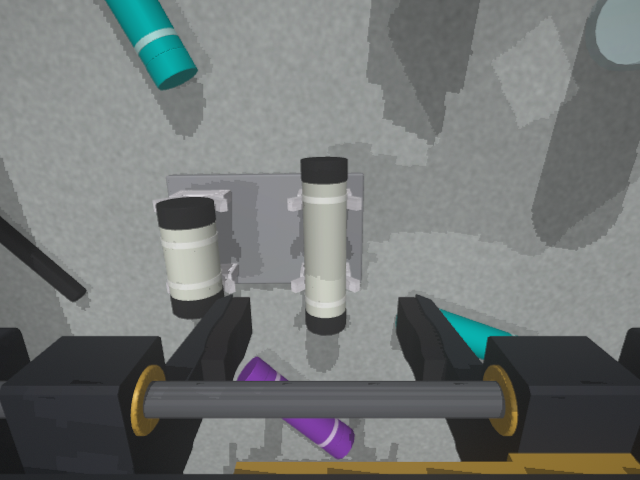

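The real fingertips sit 37 mm short of the reported TCP, and both cameras agree. So I aim the reported z 37 mm lower, at -0.009 for the grasp. The cartridge is untouched in its vees, at (325,245).

Emit:
{"op": "arm_command", "data": {"increments": [[0,0,0.8,0],[0,0,0.8,0],[0,0,0.8,0],[0,0,0.8,0],[0,0,0.7,0],[0,0,0.6,0],[0,0,0.5,0],[0,0,0.4,0]]}}

```text
t: 11.15
ee_pos: [0.5467, -0.2965, -0.0083]
ee_rot: [0.0, 0.65, 0.76, 0.0]
wrist_force: [-0.7, 0.0, -0.8]
width: 0.0659
finger_force: 0.0
```

Emit:
{"op": "arm_command", "data": {"increments": [[0,0,0,0],[0,0,0,0],[0,0,0,0],[0,0,0,0],[0,0,0,0],[0,0,0,0],[0,0,0,0],[0,0,0,0]], "gripper": 0, "newtons": 15}}

```text
t: 12.15
ee_pos: [0.5469, -0.2966, -0.0074]
ee_rot: [0.0, 0.65, 0.76, 0.0]
wrist_force: [0.7, -0.0, 4.0]
width: 0.0293
finger_force: 15.0
```

Emit:
{"op": "arm_command", "data": {"increments": [[0,0,-0.3,0],[0,0,-0.9,0],[0,0,-1,0],[0,0,-1,0],[0,0,-1,0],[0,0,-1,0],[0,0,-1,0],[0,0,-1,0]]}}

```text
t: 13.15
ee_pos: [0.5465, -0.2964, 0.1376]
ee_rot: [0.0, 0.65, 0.76, 0.0]
wrist_force: [0.6, 0.2, -1.6]
width: 0.0292
finger_force: 15.0
```

Emit:
{"op": "arm_command", "data": {"increments": [[1,0.25,0,0.1],[1,0.25,0,0.1],[1,0.25,0,0.1],[1,0.25,0,0.1],[1,0.25,0,0.1],[1,0.25,0,0.1],[1,0.25,0,0],[1,0.25,0,0]]}}

```text
t: 14.15
ee_pos: [0.5696, -0.1322, 0.1365]
ee_rot: [0.0, 0.683, 0.73, 0.0]
wrist_force: [-0.4, 0.7, -2.5]
width: 0.0293
finger_force: 15.0
```

Emit:
{"op": "arm_command", "data": {"increments": [[1,0.2,0,0],[1,0.2,0,0],[1,0.2,0,0],[1,0.2,0,0],[1,0.2,0,0],[1,0.2,0,0],[1,0.1,0,0],[1,0.1,0,0]]}}

```text
t: 15.15
ee_pos: [0.5867, 0.0296, 0.1362]
ee_rot: [-0.0, 0.683, 0.73, -0.0]
wrist_force: [-0.3, 0.2, -1.5]
width: 0.0292
finger_force: 15.0
```

```bash
cat > m3.py <<'E'
from h import *
np.set_printoptions(precision=4,suppress=True)
o=get_obs(); Rm=R.from_quat(np.roll(o["ee_rot"],-1)).as_matrix(); print(o["t"],o["ee_pos"],np.degrees(np.arctan2(Rm[1,0],Rm[0,0])),o["width"])
O=np.array([.5703,.0838]); a=np.radians(93.7); Y=np.array([np.cos(a),np.sin(a)]); X=np.array([Y[1],-Y[0]])
def cl(p): return np.array([(p[:2]-O)@X,(p[:2]-O)@Y])*1000
for n in ("wrist","top","scene"):
    im,d=capture(n); save(im,f"pics/m3_{n}.png")
    for q,z in dict(stop_face=.055,pad_face=.055,knob_grip=.122,pointer=.079,mark=.079,cradle=0).items():
        for r in pinpoint(q,n)[:1]: p=atz(n,r["pixel"],z); print(n,q,round(r["score"],2),np.round(r["pixel"]),p[:2],"clamp mm",cl(p).round(1))
E
python3 m3.py
```

```text
15.15 [0.5867 0.0296 0.1362] 93.80913546964992 0.0291535143162598
wrist stop_face 0.92 [308.  48.] [0.5682 0.1568] clamp mm [ 2.6 73. ]
wrist knob_grip 0.27 [308. 155.] [0.5746 0.0931] clamp mm [4.9 9. ]
wrist pointer 0.49 [312. 157.] [0.5754 0.0879] clamp mm [5.3 3.8]
top stop_face 0.54 [254. 246.] [0.5664 0.1527] clamp mm [ 0.6 69. ]
top knob_grip 0.66 [338. 239.] [ 0.5706 -0.0487] clamp mm [  -8.2 -132.2]
top pointer 0.51 [236. 229.] [0.6033 0.1934] clamp mm [ 40.  107.2]
top mark 0.66 [234. 224.] [0.6144 0.1979] clamp mm [ 51.4 111. ]
scene stop_face 0.81 [357. 280.] [0.5601 0.1621] clamp mm [-5.1 78.8]
scene knob_grip 0.32 [242. 291.] [ 0.7628 -0.0776] clamp mm [ 181.7 -173.4]
scene mark 0.73 [363. 296.] [0.6076 0.1996] clamp mm [ 44.7 113.1]
scene cradle 0.53 [329. 282.] [0.5799 0.0853] clamp mm [9.7 0.9]
```

```bash
cat > m4.py <<'E'
from m3 import *
from m2 import pts
for n in ("wrist","top"):
    im,d=capture(n); P=pts(n,d,d>0); C=np.stack([(P[:,:2]-O)@X,(P[:,:2]-O)@Y,P[:,2]],1)*1000
    for y0 in (46,-46):
        k=(abs(C[:,1]-y0)<12)&(C[:,2]>30)&(C[:,2]<62)&(abs(C[:,0])<35); c=C[k]
        if k.sum()>15: print(n,y0,k.sum(),"x",np.percentile(c[:,0],[1,50,99]),"y",np.percentile(c[:,1],[2,50,98]),"z",np.percentile(c[:,2],[2,50,98]))
    k=(C[:,2]>47)&(C[:,2]<62)&(abs(C[:,0])<10)&(C[:,1]>55)&(C[:,1]<95)
    if k.sum()>5: print("stop y",np.percentile(C[k,1],[1,10,50]))
    k=(C[:,2]>8)&(C[:,2]<16)&(abs(C[:,1])<30)&(abs(C[:,0])<70); 
    if k.sum()>5: print("base x",np.percentile(C[k,0],[1,99]))
E
python3 m4.py | grep -v pinp | tail -7
```

```text
scene mark 0.82 [364. 296.] [0.6055 0.2016] clamp mm [ 42.7 115.2]
scene cradle 0.51 [330. 279.] [0.5707 0.0854] clamp mm [0.5 1.6]
wrist 46 1619 x [-22.6253   0.8651  26.0052] y [38.5596 45.4445 52.3244] z [32.8943 46.748  55.4806]
wrist -46 114 x [-23.3163 -20.7851 -18.4709] y [-53.1294 -46.5966 -39.3896] z [50.878  54.0978 56.1909]
stop y [71.2704 71.3557 71.5824]
base x [-52.1385  54.9457]
base x [32.8957 52.9909]
```

Vee measurement: x centre +1.3 mm, stop face y = 71.4 mm and pad about -74 mm, so the midpoint is at about -1 mm. I move over it and lower.

Emit:
{"op": "arm_command", "data": {"increments": [[0.9,-0.19,0,0],[0.9,-0.19,0,0],[0.91,-0.19,0,0],[0,0,0.5,0],[0,0,0.9,0],[0,0,0.9,0],[0,0,0.9,0],[0,0,0.8,0]]}}

```text
t: 18.35
ee_pos: [0.5712, 0.0813, 0.0544]
ee_rot: [-0.001, 0.683, 0.73, -0.0]
wrist_force: [-0.2, 0.5, -0.9]
width: 0.0295
finger_force: 15.0
```

Emit:
{"op": "arm_command", "data": {"increments": [[0,0,0.6,0],[0,0,0.5,0],[0,0,0.4,0],[0,0,0.3,0],[0,0,0.3,0],[0,0,0.2,0],[0,0,0.1,0],[0,0,0,0]]}}

```text
t: 19.35
ee_pos: [0.5718, 0.0816, 0.0082]
ee_rot: [-0.0, 0.683, 0.73, 0.0]
wrist_force: [0.1, -0.1, -1.2]
width: 0.0291
finger_force: 15.0
```

Emit:
{"op": "arm_command", "data": {"increments": [[0,0,0.1,0],[0,0,0.1,0],[0,0,0.07,0],[0,0,0.06,0],[0,0,0,0],[0,0,0,0],[0,0,0,0],[0,0,0,0]]}}

```text
t: 20.35
ee_pos: [0.5718, 0.0816, 0.0017]
ee_rot: [0.0, 0.683, 0.73, 0.0]
wrist_force: [-0.1, -0.4, -2.1]
width: 0.0295
finger_force: 15.0
```

Emit:
{"op": "arm_command", "data": {"increments": [[0,0,0.03,0],[0,0,0.03,0],[0,0,0,0],[0,0,0,0],[0,0,0,0],[0,0,0,0],[0,0,0,0],[0,0,0,0]]}}

```text
t: 21.35
ee_pos: [0.5721, 0.0817, 0.0008]
ee_rot: [0.0, 0.683, 0.73, 0.0]
wrist_force: [-1.4, 0.5, 4.5]
width: 0.0292
finger_force: 15.0
```

Contact at 4.5 N, so it is seated. I release, lift and check.

Emit:
{"op": "arm_command", "data": {"increments": [[0,0,0,0],[0,0,0,0],[0,0,0,0],[0,0,-0.5,0],[0,0,-1,0],[0,0,-1,0],[0,0,-1,0],[0,0,-1,0]], "gripper": 65}}

```text
t: 22.35
ee_pos: [0.5724, 0.0816, 0.093]
ee_rot: [0.001, 0.683, 0.73, 0.001]
wrist_force: [0.1, 0.0, 0.4]
width: 0.0575
finger_force: 0.0
```

Emit:
{"op": "arm_command", "data": {"increments": [[-0.4,0,-1,0],[-0.8,0,-1,0],[-0.84,0,0,0],[-0.84,0,0,0],[-0.84,0,0,0],[-0.84,0,0,0],[-0.84,0,0,0],[-0.84,-0.09,0,0]]}}

```text
t: 23.35
ee_pos: [0.5782, -0.0442, 0.1302]
ee_rot: [-0.0, 0.683, 0.73, -0.0]
wrist_force: [0.3, 0.7, -0.5]
width: 0.0579
finger_force: 0.0
```

```bash
cat > m5.py <<'E'
from m2 import *
O=np.array([.5703,.0838]); a=np.radians(93.7); Y=np.array([np.cos(a),np.sin(a)]); X=np.array([Y[1],-Y[0]])
def clamp(P): return np.stack([(P[:,:2]-O)@X,(P[:,:2]-O)@Y,P[:,2]],1)*1000
o=get_obs(); print(o["t"],o["ee_pos"],o["ee_rot"],o["qpos"])
for n in ("wrist","top"):
    im,d=capture(n); save(im,f"pics/m5_{n}.png")
    for q in ("cartridge","knob"):
        for r in trace(q,n)[:4]:
            P=pts(n,d,r["mask"]); P=P[(P[:,2]>(.045 if q!="knob" else .11))&(P[:,2]<(.08 if q!="knob" else .14))]
            if len(P)>15 and abs(P[:,1].mean()-.03)<.15: C=clamp(P); print(n,q,round(r["score"],2),*rect(P),"clamp x",np.percentile(C[:,0],[1,99]),"y",np.percentile(C[:,1],[1,99]),"z",np.percentile(P[:,2],[5,95]))
E
python3 m5.py
```

```text
23.35 [ 0.5782 -0.0442  0.1302] [-0.0002  0.6833  0.7302 -0.0001] [-0.2809  0.2638  1.6582  0.      1.2199 -0.3472]
wrist cartridge 0.2 [ 721.4 -110.7] [62.9 43.8] 19.1 clamp x [110.0719 164.6248] y [-223.4703 -181.7622] z [0.0472 0.078 ]
wrist knob 0.91 [579.2 -42.3] [13.8 44.9] 161.5 clamp x [-20.1554  22.2024] y [-137.443  -113.3196] z [0.113  0.1302]
top cartridge 0.61 [567.7 116.4] [51.6 28.2] 89.0 clamp x [-13.5047  14.2252] y [ 7.5865 57.4407] z [0.0547 0.0708]
```

Emit:
{"op": "arm_command", "data": {"increments": [[0.08,0.04,0,-0.99],[0,0,0,-0.99],[0,0,0,-0.99],[0,0,0,-0.99],[0,0,0,-0.99],[0,0,0,-0.99],[0,0,0,-0.99],[0,0,0,-0.99]]}}

```text
t: 24.65
ee_pos: [0.5789, -0.0405, 0.1305]
ee_rot: [0.0, 0.155, 0.988, 0.0]
wrist_force: [-0.2, -0.8, 0.0]
width: 0.0574
finger_force: 0.0
```

Emit:
{"op": "arm_command", "data": {"increments": [[0,0,0.5,0],[0,0,0.7,0],[0,0,0.7,0],[0,0,0.7,0],[0,0,0.4,0],[0,0,0.2,0],[0,0,0,0],[0,0,0,0]]}}

```text
t: 25.65
ee_pos: [0.5794, -0.0415, 0.067]
ee_rot: [0.001, 0.158, 0.988, -0.0]
wrist_force: [0.7, -0.2, -1.0]
width: 0.0574
finger_force: 0.0
```

Emit:
{"op": "arm_command", "data": {"increments": [[0,0,0,0],[0,0,0,0],[0,0,0,0],[0,0,0,0],[0,0,0,0],[0,0,0,0],[0,0,0,0],[0,0,0,0]], "gripper": 0, "newtons": 40}}

```text
t: 26.65
ee_pos: [0.5787, -0.0422, 0.0665]
ee_rot: [-0.0, 0.158, 0.988, -0.001]
wrist_force: [-2.8, -4.6, 1.7]
width: 0.0137
finger_force: 40.0
```

```bash
cat > m6.py <<'E'
from m5 import *
print(get_obs()["ft_torque"],get_obs()["wrist_force"])
for n in ("top","scene"):
    capture(n)
    for q in ("pointer","mark","stop_face"):
        r=(pinpoint(q,n) or [None])[0]
        if r: p=atz(n,r["pixel"],.079 if q!="stop_face" else .055); print(n,q,round(r["score"],2),np.round(r["pixel"],1),((p[:2]-O)@X*1000).round(1),((p[:2]-O)@Y*1000).round(1))
E
python3 m6.py
```

```text
26.65 [ 0.5787 -0.0422  0.0665] [-0.0002  0.1576  0.9875 -0.0006] [-0.2765  0.3468  1.696  -0.0013  1.0991 -1.5302]
wrist cartridge 0.84 [573.5  80.4] [ 34.  117.3] 93.3 clamp x [-13.2737  13.3565] y [-61.9024  44.404 ] z [0.0563 0.0703]
wrist knob 0.61 [576.1 -42.2] [14. 40.] 161.8 clamp x [-21.7008  15.2079] y [-137.2874 -113.7462] z [0.1155 0.1301]
top cartridge 0.61 [569.4 111.3] [30.3 61.3] 95.0 clamp x [-13.5966  15.2366] y [-0.5634 57.574 ] z [0.0555 0.0698]
[-0.6738  0.2055 -0.0296] [-2.7876 -5.1608  1.0399]
top pointer 0.9 [233.1 224.5] 51.0 113.6
top mark 0.7 [231.7 227. ] 45.0 117.1
top stop_face 0.6 [239.6 227.9] 48.2 101.4
scene pointer 0.66 [361.5 290.9] 32.8 104.1
scene mark 0.96 [366.8 293.7] 34.5 120.0
scene stop_face 0.58 [356.7 280.2] -2.4 78.1
```

Emit:
{"op": "arm_command", "data": {"increments": [[0,0,0,0.5],[0,0,0,0.9],[0,0,0,0.9],[0,0,0,0.9],[0,0,0,0.9],[0,0,0,0.9],[0,0,0,0.9],[0,0,0,0.9]]}}

```text
t: 28.35
ee_pos: [0.5791, -0.0419, 0.0665]
ee_rot: [0.0, 0.621, 0.784, -0.0]
wrist_force: [-1.3, -4.5, -0.2]
width: 0.014
finger_force: 40.0
```

Emit:
{"op": "arm_command", "data": {"increments": [[0,0,0,0.9],[0,0,0,0.9],[0,0,0,0.9],[0,0,0,0.9],[0,0,0,0.9],[0,0,0,0.9],[0,0,0,0.6],[0,0,0,0]]}}

```text
t: 29.35
ee_pos: [0.5795, -0.0421, 0.0665]
ee_rot: [0.001, 0.899, 0.438, 0.0]
wrist_force: [1.7, -4.3, -2.4]
width: 0.0136
finger_force: 40.0
```

```bash
cat > m7.py <<'E'
from m2 import *
O=np.array([.5703,.0838]); a=np.radians(93.7); Y=np.array([np.cos(a),np.sin(a)]); X=np.array([Y[1],-Y[0]])
o=get_obs(); print(o["t"],o["ee_pos"],"q6",o["qpos"][5].round(3),"tq",o["ft_torque"],o["width"])
ims=[]
for n in ("top","scene"):
    im,d=capture(n); c=proj(n,[*(O+.1*Y),.07]).astype(int); ims.append(cv2.resize(im[c[1]-35:c[1]+35,c[0]-40:c[0]+40],(400,350),interpolation=cv2.INTER_CUBIC))
    for q in ("pointer","mark","stop_face","pad_face"):
        r=(pinpoint(q,n) or [None])[0]
        if r: p=atz(n,r["pixel"],.079 if q in("pointer","mark") else .055); print(n,q,round(r["score"],2),np.round(r["pixel"],1),((p[:2]-O)@X*1000).round(1),((p[:2]-O)@Y*1000).round(1))
    P=pts(n,d,d>0); C=np.stack([(P[:,:2]-O)@X,(P[:,:2]-O)@Y,P[:,2]],1)*1000
    k=(abs(C[:,0])<6)&(C[:,2]>62)&(C[:,2]<74)&(abs(C[:,1])<70)
    if k.sum(): print(n,"cart top y",np.percentile(C[k,1],[1,99]))
save(np.hstack(ims),"pics/m7_%.1f.png"%o["t"])
E
python3 m7.py
```

```text
29.35 [ 0.5795 -0.0421  0.0665] q6 0.389 tq [-0.8852 -0.2873 -0.0086] 0.013635209584337313
top pointer 0.84 [238.3 228.5] 40.5 101.5
top mark 0.58 [231.6 228.6] 41.1 117.4
top stop_face 0.86 [254.4 245.6] 2.2 66.8
top cart top y [ 0.2092 64.4099]
scene pointer 0.59 [363.4 292.6] 35.3 110.6
scene mark 0.69 [355.6 278.7] 6.0 76.0
scene stop_face 0.61 [355.4 280. ] -1.5 74.5
scene pad_face 0.55 [312.8 264. ] 2.9 -53.9
scene cart top y [-64.4045  66.7293]
```

View pics/m7_29.4.png

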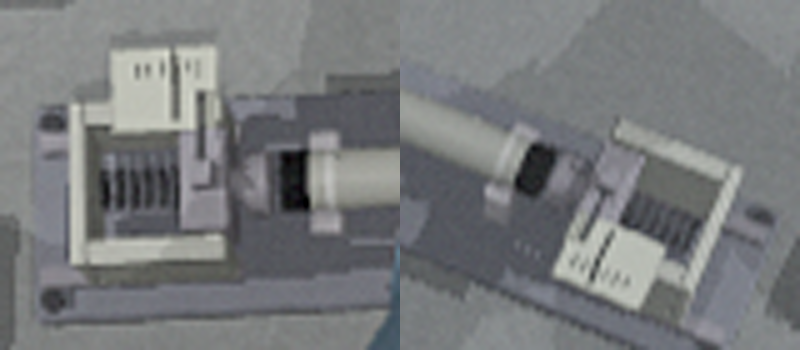

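Emit:
{"op": "arm_command", "data": {"increments": [[0,0,0,0.5],[0,0,0,0.5],[0,0,0,0.5],[0,0,0,0.5],[0,0,0,0.5],[0,0,0,0.5],[0,0,0,0],[0,0,0,0]]}}

```text
t: 30.85
ee_pos: [0.5796, -0.0422, 0.0665]
ee_rot: [0.001, 0.974, 0.227, 0.001]
wrist_force: [1.8, -6.2, -2.3]
width: 0.0138
finger_force: 40.0
```

```bash
python3 m7.py
```

```text
30.85 [ 0.5796 -0.0422  0.0665] q6 0.838 tq [-1.0375 -0.3197  0.0292] 0.013784607721793686
top pointer 0.68 [234.7 227.8] 42.7 110.0
top mark 0.86 [233.6 226.9] 45.0 112.6
top stop_face 0.71 [253.7 246.6] -0.2 68.6
top cart top y [ 0.1868 69.2788]
scene pointer 0.76 [362.  291.5] 33.9 106.0
scene mark 0.96 [364.7 295.5] 41.7 116.8
scene stop_face 0.58 [356.9 277.2] -11.2 75.1
scene pad_face 0.5 [232.9 187.5] -135.4 -391.6
scene cart top y [-58.5601  68.8004]
```

The crop shows the pointer at (200,125) and the long mark at (175,85) on the left half, 5x scale, so they are about 12 mm apart and the stop is unloaded. I build a sub-pixel profile measure of pointer against mark.

```bash
cat > m8.py <<'E'
from m2 import *
O=np.array([.5703,.0838]); a=np.radians(93.7); Y=np.array([np.cos(a),np.sin(a)]); X=np.array([Y[1],-Y[0]])
xs=np.arange(10,75.1,.5); ys=np.arange(85,140.1,.25)
def rectify(n):
    im,_=capture(n); g=cv2.cvtColor(im,cv2.COLOR_RGB2GRAY).astype(np.float32)
    gy,gx=np.meshgrid(ys,xs); W=np.stack([*( (O[:,None,None]+(X[:,None,None]*gx+Y[:,None,None]*gy)/1000)),np.full(gx.shape,.079)],-1)
    f,cx,cy,E=K(n); c=W@E[:3,:3].T+E[:3,3]; u=f*c[...,0]/c[...,2]+cx; v=f*c[...,1]/c[...,2]+cy
    return cv2.remap(g,u.astype(np.float32),v.astype(np.float32),cv2.INTER_CUBIC)
def profs(n,step=6):
    r=rectify(n)
    for i in range(0,len(xs)-step,step):
        p=r[i:i+step].mean(0); b=cv2.GaussianBlur(p[None],(0,0),24)[0]; q=b-p
        pk=[j for j in range(1,len(q)-1) if q[j]>q[j-1] and q[j]>=q[j+1] and q[j]>8]
        print(n,xs[i],[(float(ys[j]),int(p[j])) for j in pk])
    return r
if __name__=="__main__":
    o=get_obs(); print(o["t"],"q6",o["qpos"][5].round(3))
    R2=[cv2.resize(np.clip(profs(n),0,255).astype(np.uint8),None,fx=1.8,fy=3.6) for n in ("top","scene")]
    save(cv2.cvtColor(np.hstack(R2),cv2.COLOR_GRAY2RGB),"pics/m8_%.1f.png"%o["t"])
E
python3 m8.py
```

```text
31.35 q6 0.838
top 10.0 [(86.25, 60), (101.0, 68), (113.75, 85), (120.25, 87), (127.0, 84), (133.75, 90)]
top 13.0 [(86.25, 60), (100.75, 66), (113.75, 84)]
top 16.0 [(87.0, 67), (100.75, 73), (113.5, 95), (114.75, 93)]
top 19.0 [(86.75, 68), (100.75, 70), (113.0, 93), (114.75, 93)]
top 22.0 [(86.75, 72), (100.5, 67), (113.25, 120), (114.0, 120)]
top 25.0 [(86.5, 73), (89.5, 86), (100.5, 81)]
top 28.0 [(87.75, 80), (100.75, 92), (112.5, 129)]
top 31.0 [(88.5, 88), (100.5, 92), (112.5, 100)]
top 34.0 [(89.0, 98), (100.5, 90), (112.5, 100)]
top 37.0 [(89.75, 111), (100.5, 75), (112.25, 99)]
top 40.0 [(90.25, 117), (100.25, 99), (112.25, 101)]
top 43.0 [(90.0, 122), (112.0, 100)]
top 46.0 [(89.75, 134), (91.25, 138), (112.25, 92)]
top 49.0 [(89.75, 136), (91.0, 140), (101.75, 163), (112.5, 86), (130.5, 161)]
top 52.0 [(89.75, 137), (90.75, 140), (101.75, 160), (106.5, 154), (112.25, 83), (118.5, 133), (125.75, 135), (130.5, 124)]
top 55.0 [(89.5, 137), (101.75, 161), (106.5, 148), (112.75, 97), (118.5, 139), (125.75, 144), (130.5, 140)]
top 58.0 [(89.25, 138), (113.25, 102)]
top 61.0 [(
[... 554 characters left out ...]
103.5, 85), (116.25, 116)]
scene 34.0 [(91.5, 82), (103.25, 81), (115.75, 97)]
scene 37.0 [(92.25, 84), (103.0, 84), (116.0, 92)]
scene 40.0 [(91.25, 84), (103.0, 101), (115.5, 104)]
scene 43.0 [(92.25, 83), (115.75, 84)]
scene 46.0 [(85.75, 82), (93.25, 81), (115.25, 106)]
scene 49.0 [(93.75, 85), (115.5, 72), (127.5, 167), (133.25, 170)]
scene 52.0 [(93.0, 82), (104.0, 150), (115.75, 93), (128.0, 141), (133.75, 141)]
scene 55.0 [(93.5, 87), (103.5, 138), (109.25, 137), (115.5, 85), (127.5, 150), (133.75, 156)]
scene 58.0 [(92.5, 84), (116.0, 71), (127.25, 164)]
scene 61.0 [(93.25, 87), (116.25, 125)]
scene 64.0 [(92.25, 81), (115.75, 145)]
scene 67.0 [(93.0, 79), (123.5, 97)]
scene 70.0 []
```

```bash
ls pics
```

```text
crop1.png
m3_scene.png
m3_top.png
m3_wrist.png
m5_top.png
m5_wrist.png
m7_29.4.png
m7_30.9.png
m8_31.4.png
scene0.png
top0.png
w1.png
w2.png
w3.png
```

```bash
cat > m9.py <<'E'
from m8 import *
o=get_obs(); print(o["t"],"q6",o["qpos"][5].round(3),"tq",o["ft_torque"],"F",o["wrist_force"],o["width"])
def peak(r,x0,x1,y0,y1):
    p=r[(xs>=x0)&(xs<=x1)].mean(0); k=(ys>=y0)&(ys<=y1); w=p[k]; yy=ys[k]; j=np.argmin(w); s=slice(max(j-8,0),j+9)
    q=np.clip(np.percentile(w,60)-w[s],0,None); return yy[j],(q*yy[s]).sum()/max(q.sum(),1e-6)
for n,m0 in (("top",112.3),("scene",115.7)):
    r=rectify(n); mk=peak(r,44,56,m0-3,m0+3); a1=peak(r,30,38,m0-16,m0+3); a2=peak(r,22,26,m0-16,m0+4)
    print(n,"mark",np.round(mk,2),"ptr",np.round(a1,2),np.round(a2,2),"diff",np.round(a1[1]-mk[1],2),np.round(a2[1]-mk[1],2))
E
python3 m9.py
```

```text
31.45 q6 0.838 tq [-0.959  -0.3605 -0.0041] F [ 1.4251 -5.4524 -2.4994] 0.013996923327715731
top mark [112.25 112.41] ptr [100.5  100.47] [100.5  100.51] diff -11.93 -11.89
scene mark [115.5 115.5] ptr [103.25 103.22] [103.75 103.79] diff -12.28 -11.71
```

Emit:
{"op": "arm_command", "data": {"increments": [[0,0,0,0.4],[0,0,0,0.4],[0,0,0,0.4],[0,0,0,0.4],[0,0,0,0.4],[0,0,0,0],[0,0,0,0],[0,0,0,0]]}}

```text
t: 32.55
ee_pos: [0.5796, -0.0424, 0.0665]
ee_rot: [0.001, 0.997, 0.079, 0.001]
wrist_force: [1.8, -5.3, -2.9]
width: 0.0132
finger_force: 40.0
```

```bash
python3 m9.py
```

```text
32.55 q6 1.137 tq [-1.0977 -0.3431  0.125 ] F [ 1.825  -5.2951 -2.8594] 0.013206275427387422
top mark [112.25 112.41] ptr [104.5  104.38] [104.25 104.15] diff -8.04 -8.26
scene mark [115.5  115.48] ptr [106.75 106.75] [107.25 107.29] diff -8.72 -8.19
```

Emit:
{"op": "arm_command", "data": {"increments": [[0,0,0,0.4],[0,0,0,0.4],[0,0,0,0.4],[0,0,0,0.4],[0,0,0,0.4],[0,0,0,0.4],[0,0,0,0.2],[0,0,0,0]]}}

```text
t: 33.65
ee_pos: [0.5796, -0.0425, 0.0665]
ee_rot: [0.001, 0.993, -0.116, 0.001]
wrist_force: [2.3, -6.7, -3.6]
width: 0.0137
finger_force: 40.0
```

```bash
python3 m9.py
```

```text
33.65 q6 1.528 tq [-1.0708 -0.2995  0.2399] F [ 2.3053 -6.6823 -3.56  ] 0.013742479418739923
top mark [112.25 112.39] ptr [110.   110.09] [109.25 109.19] diff -2.29 -3.19
scene mark [115.5  115.51] ptr [111.5  111.57] [111.25 111.3 ] diff -3.94 -4.21
```

Emit:
{"op": "arm_command", "data": {"increments": [[0,0,0,0.25],[0,0,0,0.25],[0,0,0,0.25],[0,0,0,0.25],[0,0,0,0.15],[0,0,0,0],[0,0,0,0],[0,0,0,0]]}}

```text
t: 34.75
ee_pos: [0.5795, -0.0426, 0.0665]
ee_rot: [0.001, 0.98, -0.201, 0.001]
wrist_force: [1.5, -6.3, -2.0]
width: 0.0136
finger_force: 40.0
```

```bash
python3 m9.py; python3 m8.py | grep -E " (22|25|28|31|34|37|40|43|46|49|58).0"
```

```text
34.75 q6 1.7 tq [-1.1776 -0.2716  0.2592] F [ 1.5487 -6.2546 -2.0237] 0.013638098952459004
top mark [112.25 112.4 ] ptr [111.5  111.48] [110.75 110.73] diff -0.92 -1.67
scene mark [115.5  115.47] ptr [114.5  114.49] [113.5 113.5] diff -0.98 -1.97
top 22.0 [(86.5, 69), (89.75, 91), (110.75, 74), (124.0, 119), (124.75, 119), (125.5, 119)]
top 25.0 [(87.25, 76), (110.75, 85)]
top 28.0 [(88.0, 81), (111.0, 73)]
top 31.0 [(89.0, 88), (111.5, 69)]
top 34.0 [(89.25, 98), (111.5, 68)]
top 37.0 [(90.0, 111), (105.0, 147), (111.5, 67)]
top 40.0 [(90.25, 117), (111.75, 73)]
top 43.0 [(90.25, 121), (112.0, 94)]
top 46.0 [(90.0, 134), (91.25, 137), (112.5, 92)]
top 49.0 [(89.75, 136), (91.0, 140), (101.75, 162), (112.5, 85), (125.75, 173), (130.5, 161)]
top 58.0 [(89.5, 140), (113.25, 104)]
scene 22.0 [(101.5, 82), (113.5, 80), (131.0, 66), (137.75, 57)]
scene 25.0 [(93.25, 90), (113.5, 88), (136.0, 137), (137.75, 130)]
scene 28.0 [(92.75, 84), (113.5, 77)]
scene 31.0 [(92.75, 81), (114.5, 60)]
scene 34.0 [(92.0, 81), (114.75, 50)]
scene 37.0 [(92.5, 81), (114.75, 62)]
scene 40.0 [(91.75, 85), (115.0, 71)]
scene 43.0 [(92.25, 83), (115.5, 85)]
scene 46.0 [(93.25, 79), (115.25, 107)]
scene 49.0 [(93.75, 83), (115.5, 70), (127.5, 165), (133.25, 171)]
scene 58.0 [(92.75, 83), (116.0, 72), (127.25, 163)]
```

Emit:
{"op": "arm_command", "data": {"increments": [[0,0,0,0.15],[0,0,0,0.15],[0,0,0,0.15],[0,0,0,0.15],[0,0,0,0],[0,0,0,0],[0,0,0,0],[0,0,0,0]]}}

```text
t: 35.95
ee_pos: [0.5795, -0.0427, 0.0665]
ee_rot: [0.001, 0.97, -0.245, 0.001]
wrist_force: [2.1, -7.8, -2.0]
width: 0.0136
finger_force: 40.0
```

```bash
python3 m9.py
```

```text
35.95 q6 1.79 tq [-1.1788 -0.2475  0.2842] F [ 2.0636 -7.7944 -1.9875] 0.013607243323012993
top mark [112.25 112.39] ptr [111.75 111.81] [112.25 112.23] diff -0.58 -0.16
scene mark [115.5  115.52] ptr [115.   114.98] [114.5  114.57] diff -0.55 -0.95
```

Emit:
{"op": "arm_command", "data": {"increments": [[0,0,0,0],[0,0,0,0],[0,0,0,0],[0,0,-0.4,0],[0,0,-0.9,0],[0,0,-0.9,0],[0,0,-0.9,0],[0,0,-0.9,0]], "gripper": 65}}

```text
t: 37.05
ee_pos: [0.5792, -0.0415, 0.1482]
ee_rot: [0.0, 0.969, -0.246, 0.001]
wrist_force: [-0.6, -0.6, -0.3]
width: 0.0572
finger_force: 0.0
```

```bash
python3 m9.py; python3 - <<'E'
from h import *
o=get_obs(); print(o["ee_pos"]); Rm=R.from_quat(np.roll(o["ee_rot"],-1)).as_matrix()
print(np.degrees(np.arctan2(Rm[1,0],Rm[0,0])))
E
```

```text
37.05 q6 1.792 tq [0.1032 0.0478 0.0188] F [-0.6092 -0.5573 -0.3279] 0.05722079032754891
top mark [112.25 112.41] ptr [111.75 111.82] [112.25 112.22] diff -0.6 -0.19
scene mark [115.5  115.51] ptr [115.   114.98] [114.75 114.68] diff -0.53 -0.83
[ 0.58068408 -0.0418243   0.1495811 ]
-28.483496109535704
```

Pointer reads about 0.6 mm short of the mark and holds after release. One close check with the wrist camera before handing in.

Emit:
{"op": "arm_command", "data": {"increments": [[-0.65,-1,-0.2,0],[-0.65,-1,-0.2,0],[-0.65,-1,-0.2,0],[-0.65,-1,0,0],[-0.65,-1,0,0],[-0.65,-1,0,0],[-0.65,-1,0,0],[-0.65,-1,0,0]]}}

```text
t: 38.15
ee_pos: [0.5634, 0.1496, 0.1579]
ee_rot: [0.0, 0.969, -0.246, -0.0]
wrist_force: [-0.5, -0.4, 0.2]
width: 0.0575
finger_force: 0.0
```

```bash
python3 - <<'E'
from m8 import *
r=profs("wrist"); save(cv2.cvtColor(cv2.resize(np.clip(r,0,255).astype(np.uint8),None,fx=3,fy=6)[:600],cv2.COLOR_GRAY2RGB),"pics/wf.png")
E
```

```text
wrist 10.0 [(97.0, 116), (101.0, 93), (117.0, 81), (127.5, 63), (135.0, 61)]
wrist 13.0 [(101.0, 93), (117.0, 81), (127.25, 61), (134.0, 61)]
wrist 16.0 [(96.25, 92), (101.0, 93), (117.0, 80), (127.5, 98), (129.0, 96)]
wrist 19.0 [(95.75, 91), (101.0, 93), (117.0, 81), (127.25, 106), (138.5, 109)]
wrist 22.0 [(95.5, 92), (100.75, 104), (102.25, 108), (117.0, 81), (127.25, 114), (129.5, 113), (138.75, 118), (139.75, 117)]
wrist 25.0 [(95.25, 95), (110.0, 159), (117.25, 81)]
wrist 28.0 [(95.0, 96), (110.0, 159), (117.25, 81)]
wrist 31.0 [(93.0, 104), (109.5, 160), (117.25, 81)]
wrist 34.0 [(93.0, 110), (95.5, 136), (109.5, 160), (117.0, 82)]
wrist 37.0 [(93.0, 111), (109.25, 159), (117.25, 82)]
wrist 40.0 [(93.5, 114), (95.25, 126), (109.0, 169), (110.5, 165), (117.25, 76)]
wrist 43.0 [(95.25, 114), (117.25, 79)]
wrist 46.0 [(95.25, 109), (117.25, 84)]
wrist 49.0 [(88.75, 132), (95.5, 135), (105.25, 173), (111.25, 167), (117.25, 81), (123.5, 174), (129.25, 165), (135.25, 167)]
wrist 52.0 [(95.5, 136), (105.25, 154), (111.0, 155), (117.25, 80), (123.25, 155), (129.25, 155), (135.25, 153)]
wrist 55.0 [(95.5, 134), (105.0, 163), (111.0, 163), (117.25, 81), (123.25, 159), (129.25, 164), (135.0, 158)]
wrist 58.0 [(88.75, 127), (95.5, 128), (117.25, 81)]
wrist 61.0 [(95.75, 144), (117.25, 133)]
wrist 64.0 []
wrist 67.0 []
wrist 70.0 []
```

View pics/wf.png

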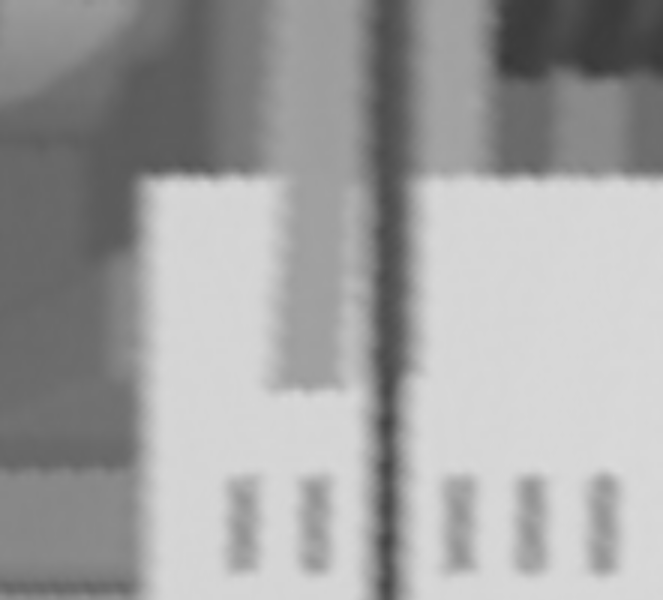

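The rectified close-up shows the pointer at column 390 and the long mark at column 387 (12 px per mm), so they line up to within 0.5 mm. I hand the job in.

```bash
python3 -c "
from plant import *
print(job_done())"
```

```text
the job is handed in; nothing more can be done
None
```

The cartridge lies in the clamp's vee supports and is squeezed until the pointer is within about 0.5 mm of the long mark; the knob is released and the job was handed in at about 38 s.

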